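Square a blank tile up in the decorating jig and clamp it with the cam

TASK

Clamp the blank tile in the wooden jig ready for decorating: with the fingertips push it sideways against the long side rail, slide it along the rail until it is fully home against the back fence, flush with both, then push the cam lever round until the cam bears on the tile's free end and the lever lies along the tile's edge. Push gently with the fingers, do not lift the tile or grip anything, and leave the other things where they are.

Things in the scene. Friction and masses are not known exactly. Their poses are not given: they have to be found in the camera images.
- jig: Fixed plywood board 280 (x) x 330 (y), top 15 above the table; origin: centre of its underside, x away from the robot, y left. On it two slippery aluminium strips, 24 wide, 9 high: the side rail along its left edge (x -130 to 127, inner face at y = 130) and the back fence along its far edge (y -14 to 118, inner face at x = 105). The cam clamp stands right of the fence's end. (mm, jig frame)
- jig_seat (a point): Where the tile's origin is when the tile is home in the corner of rail and fence: in the jig's frame x = +55, y = +60 mm, on the board's upper face (z = 15 mm). Axes as the jig.
- tile: The blank off-white relief tile, loose on the jig board: 100 mm (x) by 140 mm (y) by 12 mm, about 0.3 kg; origin at the centre of its underside. Home, its axes are parallel to the jig's: a long side against the back fence, a short end against the side rail, the free short end at jig y = -10 mm.
- jig_pivot (a point): The cam clamp's upright pivot, in the jig's frame x = +65, y = -33 mm; this point at mid height of the lever, 34 mm above the table. A brass nut on it rises to 44 mm.
- lever_end (a point): Centre of the rounded end (22 mm diameter) of the cam lever, 75 mm from the pivot at mid height of the lever. The lever is a wooden bar 16 mm wide and 10 mm thick, from 29 to 39 mm above the table, above the level of the tile.
- cam_lever: The cam clamp's moving part, origin on the pivot axis at table height: the lever and, under it, an eccentric disc of 32 mm diameter, its centre 8 mm off the pivot, 16.5 to 29 mm above the table. Clamped, the disc reaches 24 mm from the pivot, 1 mm more than the room at the tile's end, and so squeezes the tile on to the side rail; open, it leaves 6 to 9 mm of play there.
- cam_angle (a joint): Lever angle, rad, growing clockwise seen from above. 0: open, pointing along the jig's -y turned 15 degrees to its +x. 1.83: clamped, pointing along the jig's -x (to the robot), parallel to the tile's free end. Stop at 1.90. Stiff hinge (0.06 N m), stays where left; over about the last 0.5 rad it squeezes the tile and needs up to 10 N near the lever's end.
- eraser: Bystander: eraser 21x40x13 mm lying on the jig board, at its right side. Origin at the centre of its underside, as for all the bystanders.
- egg_cup: Bystander: white egg cup, 47 mm wide, 49 mm high, right of the jig.
- bisque_dish: Bystander: small white dish, 96 mm wide, 31 mm high, right of the jig, nearer.
- tape_roll: Bystander: roll of masking tape, 93 mm wide, 19 mm high, left of the jig.
- wood_rib: Bystander: flat wooden rib 46x108x8 mm on the table, left of the jig.
- small_bottle: Bystander: small paint bottle, 33 mm wide, 69 mm high, left of the jig, farther.

How it is judged (in metres and radians):
At the end, for the whole second after the job is handed in: The tile lies flat in the jig's corner within 3 mm of its home place in both directions and square within 0.025 rad; the cam lever stands past 1.50 rad and the cam presses on the tile with more than 1 N; all at rest (x of tile in the frame of jig_seat between -0.003 and 0.003 m and y of tile in the frame of jig_seat between -0.003 and 0.003 m and z of tile in the frame of jig_seat below 0.003 m and angle between the x axis of tile and the x axis of jig, either way round below 0.025 rad and value of joint cam_angle above 1.5 rad and contact force between cam_lever and tile above 1 N and linear speed of tile below 0.01 m/s); the robot touches nothing.
It fails at once if the tile is lifted or tipped up off the jig board (z of tile in the frame of jig_seat above 0.008 m or angle between tile's own z axis and vertical above 0.15 rad).
It fails at once if the tile or the jig with its cam lever is forced or gripped hard (over 38 N from the fingers) (contact force between the fingers and tile above 38 N or contact force between the fingers and jig above 38 N).
It fails at once if one of the bystanders is moved by more than 15 mm (distance of any of eraser, egg_cup, bisque_dish, tape_roll, wood_rib, small_bottle from where it was at the start of the episode above 0.015 m).
It also fails if it takes over 67 s, if anything falls off the work surface, if the arm or the gripper's body presses on something with over 40 N, if the wrist force passes 120 N, or if a joint passes its speed limit or range.

ROBOT

A 6-joint arm with a two-finger parallel gripper is mounted at the origin on a cart in front of the work surface, level with it; the furniture and walls round the work are solid. World frame = base frame: x ahead of the robot, y to its left, z up, the work surface at z = 0. Lengths are in mm, angles in rad, forces in N, time in s.
With the tool pointing down it reaches from about 350 to 725 mm from the base axis. Payload 4.3 kg.
Tool frame: the origin (TCP) lies midway between the tips of the shut fingers; the grasp point (between the pads) lies 19 mm behind it; z points along the fingers, y is the line along which they close (so a half turn about z gives the same grasp; the last joint's range is limited). The gripper opens to 85 mm and grips with 20 to 120 N. Pads are 22 mm wide; open, the fingers measure 114 mm over their backs; the gripper's body (76 mm by 85 mm) begins 54 mm behind the grasp point. The pads swing forward as they close: fully open they stand 13 mm farther back than shut.
Start: joints at [-1.417, 0.377, 0.081, 1.274, 0, 1.46], TCP at [149.941, -555.144, 231.329] pointing down, gripper open.
Joint ranges: [-2.72, 2.72], [-0.84, 1.66], [-1.02, 1.22], [-1.77, 2.12], [-1.37, 1.28], [-3.14, 3.14]. Speed limits (rad/s): [2.57, 2.57, 3.14, 3.14, 3.14, 3.14].

INTERFACE

Orientations are given as a unit quaternion [x, y, z, w].
In Python, from workcell import ctrl, viewer gives the robot as it stands (ctrl), with the cameras (viewer).
- The arm moves only by the tool shift_gripper, called after ">>>" as a command line: name --pt "numbers of a row" for each row, then --argument value for the rest. Schema: {"type":"object","properties":{"rows":{"type":"array","items":{"type":"array","prefixItems":[{"type":"array","items":{"type":"number"},"minItems":3,"maxItems":3},{"type":"array","items":{"type":"number"},"minItems":3,"maxItems":3},{"type":"number"}],"minItems":3,"maxItems":3},"minItems":1,"maxItems":5},"only":{"type":"string"},"quiet":{"type":"boolean"},"lines":{"type":"string"}},"required":["rows"],"additionalProperties":false}. rows is a list of rows, 1 to 5 of them, each written [[rx, ry, rz], [dx, dy, dz], opening]: a rotation vector rx, ry, rz in units of 0.05 rad, then dx, dy, dz in shares of the most that a row can go, 1 being 62.5 mm, then the opening from 0.0 (shut) to 1.0 (fully open); each row shifts and turns the commanded pose from where the row before left it, along the tool's axes as they then stand; what a row does not reach is not made up. A row lasts 1/8 s, in which the tool goes at most 62.5 mm and 0.188 rad, less where a joint would pass 70% of its speed; a pose out of reach is approached as far as the arm can. The fingers move at their own pace and stop on an object; the grip force is fixed at half the most. Time passes only in rows, so rows that do not move let the fingers close. The tool returns the time, the measured TCP pose, the force, the opening and the grip force at its end. only (a regular expression) keeps the lines of the reply that match it, lines (a string "A,B") keeps lines A to B, and quiet returns only ok. Input that does not fit is refused with a message, and nothing moves.
- ctrl.read_state(): the state, without advancing time (a new reading comes with each control period).
- viewer.camera(name): name is "scene" or "top" or "wrist"; returns the picture (400x640x3 uint8, blue, green, red); there is no depth.
- viewer.calibration(name): a dict with "fov_y" (degrees; the focal length in pixels is half the picture's height over the tangent of half this angle, whatever the lens; pixels are square), "cx", "cy" (the principal point, pixels), "R" (3x3) and "t" (3): a world point X has camera coordinates R X + t. Camera axes: x right, y down, z forward; pixel columns grow to the right and rows downward; lengths in mm; the calibration is good to about 2 mm. A picture is of the moment at which its call begins: read the wrist's pose just before it. calibration takes no time and is no camera call; for the wrist camera it gives the pose at the moment of the call.
- ctrl.finish_job(): hands the job in; it is judged then, once.
The state is a dict: "time": time; "qpos": joint angles; "dq": joint speeds; "joint_efforts": joint torques, N m; "eef_pos": TCP position; "tcp_rot": TCP orientation; "force": force on the tool from outside, world axes, zero at the start; "ft_torque": the same for the moment, N m; "grip_width": opening from 0.0 (shut) to 1.0 (fully open); "gripper_force": force on a finger pad.
Only numpy, scipy, OpenCV 4.12 (cv2) and the standard library are available. Lean on these libraries where they do the work, as an engineer would, in place of code of your own. Each camera call takes 0.05 s, during which the arm holds its last target. There are 200 camera calls.

## Working session

There is one attempt and no reset: what is moved stays moved. The work goes in short steps, Python scripts to look and compute and a tool call to move; the robot and the scene stay as the last step left them, time stands still between calls to the robot, and variables do not carry over. Pictures are saved under pics/ and viewed, at most 10 in all, crops included, and the job is handed in when it is done.

```bash
ls; mkdir -p pics; python3 - <<'E'
from workcell import ctrl, viewer
import cv2,numpy as np
s=ctrl.read_state();print(s)
for n in("top","scene"):
    cv2.imwrite(f"pics/{n}0.png",viewer.camera(n));c=viewer.calibration(n);print(n,c)
E
```

```text
pics
workcell.py
{'time': 0.0, 'qpos': array([-1.41733843e+00,  3.78021475e-01,  7.96163203e-02,  1.27439458e+00,
        1.77333486e-05,  1.46049790e+00]), 'dq': array([ 0.0010942 ,  0.00129014,  0.00130558, -0.00214669,  0.00139611,
       -0.00021285]), 'joint_efforts': array([-3.42174499e-04, -4.63603306e+01,  2.69876897e+01,  2.09373306e-02,
       -2.04986591e-04,  9.73834432e-06]), 'eef_pos': array([ 149.81858114, -554.45846461,  230.38090562]), 'tcp_rot': array([ 9.91316175e-01,  1.31496149e-01, -1.27501852e-05, -1.00166036e-03]), 'force': array([ 0.30658347, -0.0292433 ,  0.3918415 ]), 'ft_torque': array([-0.01562925, -0.03969503,  0.02329419]), 'gripper_force': 0.0, 'grip_width': 0.9980623640151014}
top {'fov_y': 48.05160888324998, 'cx': 319.26383607624905, 'cy': 197.74528832316392, 'R': array([[-0.01603858, -0.99979705, -0.01219087],
       [-0.98200767,  0.01804528, -0.18797688],
       [ 0.18815872,  0.00895665, -0.98209779]]), 't': array([-39.15771581, 557.89407752, 976.61059462])}
scene {'fov_y': 56.81507869994801, 'cx': 316.9896726094604, 'cy': 197.58843454313418, 'R': array([[-0.91215777, -0.40965623, -0.01224649],
       [-0.17060424,  0.4067046 , -0.89748848],
       [ 0.37264245, -0.81656178, -0.44086785]]), 't': array([489.06096016, 175.88426042, 688.63470229])}
```

View pics/top0.png

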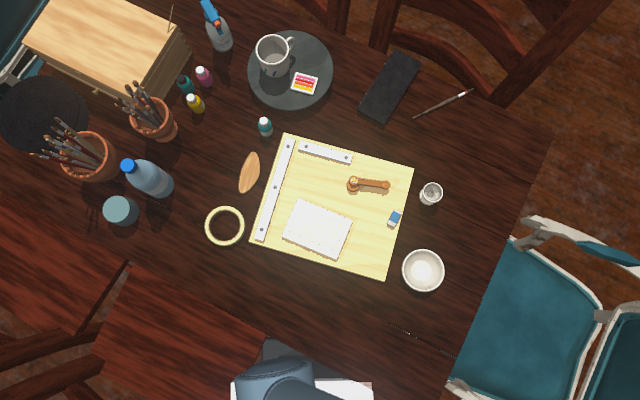

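View pics/scene0.png

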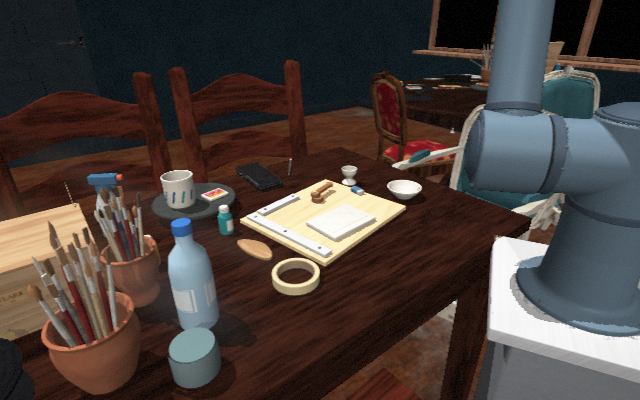

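The top view shows the board with corners near (284,133), (413,168), (386,281) and (249,243). The rail runs from (291,140) to (261,240), the fence from (300,147) to (350,158). The tile is centred near (317,229), the pivot is at (353,184) with the lever end at (387,185), and the eraser is at (394,218). The scene view shows the same layout from the left, with the tile at (341,220).

```bash
cat > h.py <<'E'
import cv2,numpy as np
from workcell import ctrl, viewer
def K(c):
    f=200/np.tan(np.radians(c["fov_y"]/2));return f,c["cx"],c["cy"]
def ray(c,uv,z):
    f,cx,cy=K(c);R=np.array(c["R"]);t=np.array(c["t"])
    uv=np.atleast_2d(uv).astype(float)
    d=np.c_[(uv[:,0]-cx)/f,(uv[:,1]-cy)/f,np.ones(len(uv))]@R
    o=-R.T@t
    return o+d*((z-o[2])/d[:,2])[:,None]
def proj(c,X):
    f,cx,cy=K(c);p=np.atleast_2d(X)@np.array(c["R"]).T+np.array(c["t"])
    return np.c_[f*p[:,0]/p[:,2]+cx,f*p[:,1]/p[:,2]+cy]
def tri(c1,u1,c2,u2):
    A=[];b=[]
    for c,u in((c1,u1),(c2,u2)):
        f,cx,cy=K(c);R=np.array(c["R"]);t=np.array(c["t"])
        for i,(v,o) in enumerate(((u[0],cx),(u[1],cy))):
            m=(v-o)/f;A.append(R[i]-m*R[2]);b.append(m*t[2]-t[i])
    return np.linalg.lstsq(np.array(A),np.array(b),rcond=None)[0]
def quad(mask):
    """largest contour -> 4 corners (px), edges fitted by line"""
    cs,_=cv2.findContours(mask,cv2.RETR_EXTERNAL,cv2.CHAIN_APPROX_NONE)
    k=max(cs,key=cv2.contourArea);p=cv2.convexHull(k)
    e=.02
    while len(q:=cv2.approxPolyDP(p,e*cv2.arcLength(p,True),True))>4:e+=.005
    q=q[:,0].astype(float);k=k[:,0].astype(float);L=[]
    for i in range(4):
        a,b=q[i],q[(i+1)%4];d=(b-a)/np.linalg.norm(b-a);n=np.array([-d[1],d[0]])
        s=(k-a)@d;w=abs((k-a)@n);l=np.linalg.norm(b-a)
        s=k[(s>.12*l)&(s<.88*l)&(w<3)].astype(np.float32)
        vx,vy,x,y=cv2.fitLine(s,cv2.DIST_HUBER,0,.01,.01).ravel()
        L.append(np.cross([x,y,1],[x+vx,y+vy,1]))
    o=[np.cross(L[i-1],L[i]) for i in range(4)]
    return np.array([v[:2]/v[2] for v in o])
E
python3 - <<'E'
from h import *
for n in("top","scene"):
    im=cv2.imread(f"pics/{n}0.png");c=viewer.calibration(n)
    h=cv2.cvtColor(im,cv2.COLOR_BGR2HSV)
    pts={"top":[(317,229),(325,152),(350,270),(420,270)],"scene":[(341,220),(278,204),(378,215)]}[n]
    for p in pts: print(n,p,h[p[1],p[0]])
    roi=np.zeros(im.shape[:2],np.uint8)
    if n=="top": roi[125:290,245:418]=255
    else: roi[175:262,238:410]=255
    w=cv2.inRange(h,(0,0,140),(179,45,255))&roi
    y=cv2.inRange(h,(15,50,120),(40,255,255))&roi
    cv2.imwrite(f"pics/{n}_w.png",w);
    nn,lab,st,ce=cv2.connectedComponentsWithStats(w)
    for i in range(1,nn):
        if st[i,4]>60: print(st[i],ce[i].round(1))
    p=pts[0];t=np.uint8(lab==lab[p[1],p[0]])*255
    q=quad(t);print("tile px",q.round(1));np.save(f"{n}_tile.npy",q)
    if n=="top":
        W=ray(c,q,27);print(W.round(1),[np.linalg.norm(W[i]-W[i-1]).round(1) for i in range(4)],W.mean(0))
        B=quad(cv2.morphologyEx(y|w,cv2.MORPH_CLOSE,np.ones((3,3))));X=ray(c,B,15);print("board",B.round(1),X.round(1),[np.linalg.norm(X[i]-X[i-1]).round(1) for i in range(4)],X.mean(0))
E
```

```text
top (317, 229) [ 60   1 237]
top (325, 152) [  0   0 236]
top (350, 270) [ 27  71 241]
top (420, 270) [ 90   1 236]
[ 254  137   41  105 1120] [273.8 189. ]
[298 140  55  24 561] [324.8 151.7]
[ 281  198   72   62 2596] [316.6 228.1]
[402 250  16  40 498] [410.7 269.3]
tile px [[297.3 197.4]
 [352.1 220. ]
 [335.9 259.1]
 [280.9 235.9]]
[[ 564.     3.1   27. ]
 [ 507.8 -124.2   27. ]
 [ 418.3  -84.3   27. ]
 [ 473.7   41.8   27. ]] [np.float64(98.2), np.float64(139.1), np.float64(98.0), np.float64(137.7)] [490.94450194 -40.9048567   27.        ]
board [[283.1 131.9]
 [413.7 168.2]
 [384.  281.5]
 [247.8 241.2]] [[ 730.3   37.5   15. ]
 [ 632.5 -276.5   15. ]
 [ 366.1 -193.7   15. ]
 [ 463.9  120.5   15. ]] [np.float64(279.0), np.float64(328.9), np.float64(279.0), np.float64(329.1)] [548.1920676  -78.01486745  15.        ]
scene (341, 220) [ 25   6 252]
scene (278, 204) [ 30   1 249]
scene (378, 215) [ 25  54 252]
[342 178  13   7  71] [348.2 181.4]
[387 180  23  15 285] [399.6 186.5]
[ 246  194   86   64 1150] [286.8 226.8]
[ 306  204   70   37 1454] [340.1 221.3]
tile px [[378.6 218. ]
 [334.2 240.6]
 [302.7 222.3]
 [345.8 203.1]]
```

```bash
cat >> h.py <<'E'
J0=np.array([548.2,-78.0]);A=-0.302
ex=np.array([np.cos(A),np.sin(A)]);ey=np.array([-np.sin(A),np.cos(A)])
def toj(P):
    d=np.atleast_2d(P)[:,:2]-J0;return np.c_[d@ex,d@ey]
def tow(p):
    p=np.atleast_2d(p);return J0+p[:,:1]*ex+p[:,1:2]*ey
E
python3 - <<'E'
from h import *
ct,cs=viewer.calibration("top"),viewer.calibration("scene")
a,b=np.load("top_tile.npy"),np.load("scene_tile.npy")
pb=proj(cs,ray(ct,a,27))
for i in range(4):
    j=np.argmin(np.linalg.norm(b-pb[i],axis=1));P=tri(ct,a[i],cs,b[j]);print("tile corner",P.round(1),toj(P).round(1))
im=cv2.imread("pics/top0.png");sc=cv2.imread("pics/scene0.png");P={}
for n,I,r,c in(("top",im,(170,200,340,395),ct),("scene",sc,(178,206,305,340),cs)):
    h=cv2.cvtColor(I,cv2.COLOR_BGR2HSV);m=cv2.inRange(h,(5,90,40),(24,255,205))
    z=np.zeros_like(m);z[r[0]:r[1],r[2]:r[3]]=m[r[0]:r[1],r[2]:r[3]]
    k=max(cv2.findContours(z,0,1)[0],key=cv2.contourArea)
    l=cv2.minAreaRect(k);print(n,"lever",l)
    P[n]=cv2.boxPoints(l)
    if n=="top": print("lever box jig z34",toj(ray(c,P[n],34)).round(1))
h=cv2.cvtColor(im,cv2.COLOR_BGR2HSV);m=cv2.inRange(h,(95,80,60),(125,255,255));z=np.zeros_like(m);z[205:232,382:405]=m[205:232,382:405]
print("eraser blue jig",toj(ray(ct,np.argwhere(z)[:,::-1].mean(0),28)))
print("pivot",toj(ray(ct,(353,184),44)),"end",toj(ray(ct,(387,185),34)))
print("expected px pivot,end", proj(ct,np.r_[tow((65,-33))[0],44]),proj(ct,np.r_[tow((84.4,-105.4))[0],34]))
big=cv2.resize(np.vstack([im[125:290,240:440]]),None,fx=4,fy=3.6,interpolation=cv2.INTER_CUBIC);cv2.imwrite("pics/crop1.png",cv2.resize(im[130:280,240:440],None,fx=4,fy=4,interpolation=2))
E
```

```text
tile corner [567.9   4.5  23.2] [[-5.7 84.6]]
tile corner [ 508.3 -124.    27.1] [[-24.4 -55.8]]
tile corner [414.1 -85.3  23.6] [[-125.8  -46.9]]
tile corner [474.6  42.6  18.6] [[-106.1   93.3]]
top lever ((367.4962158203125, 187.42591857910156), (43.531803131103516, 18.09945297241211), 8.365885734558105)
lever box jig z34 [[  30.2  -22.1]
 [  73.3  -16.4]
 [  86.8 -117.6]
 [  43.7 -122.5]]
scene lever ((323.0499572753906, 194.14996337890625), (14.879120826721191, 26.00011444091797), 57.52880859375)
eraser blue jig [[  10.17635143 -148.6461429 ]]
pivot [[ 54.56792121 -34.97853481]] end [[  76.83898652 -112.09677441]]
expected px pivot,end [[353.38459695 179.57009267]] [[385.05899816 181.20232828]]
```

View pics/crop1.png

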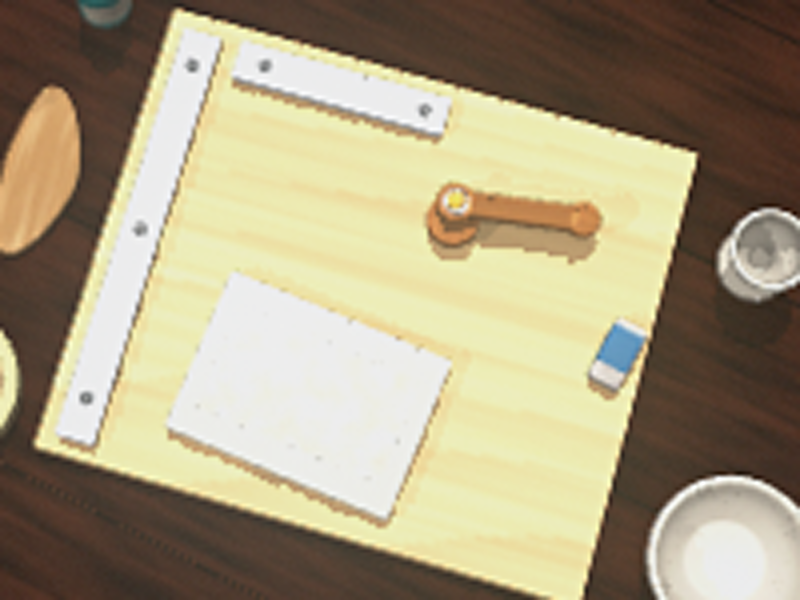

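The crop shows the pivot nut at (354.3,180.3) px, within 1 px of the expected spot. The lever end is at (386.3,184.5) px, so the lever is open at about 0.1 rad. The tile is off the rail and turned about 6.5° clockwise. The eraser sits at jig (10,-149).

The rows are not in the units I measure in: shifts go in shares of 62.5 mm and turns go in units of 0.05 rad. I convert before sending: -34 mm is -0.544, 45 mm is 0.72.

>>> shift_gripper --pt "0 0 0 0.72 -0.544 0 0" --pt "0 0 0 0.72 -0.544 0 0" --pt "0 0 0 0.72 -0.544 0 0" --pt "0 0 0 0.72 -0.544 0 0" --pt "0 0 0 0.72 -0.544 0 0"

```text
refused: rows[0]: [0, 0, 0, 0.72, -0.544, 0, 0] is too long (schema: maxItems 3). Nothing was moved.
```

Nothing moved. I misread the format; it is rows with the three-number parts in brackets of their own. Resending.

>>> shift_gripper --rows '[[[0,0,0],[0.72,-0.544,0],0],[[0,0,0],[0.72,-0.544,0],0],[[0,0,0],[0.72,-0.544,0],0],[[0,0,0],[0.72,-0.544,0],0],[[0,0,0],[0.72,-0.544,0],0]]'

```text
time: 0.72
eef_pos: [323.5, -330.6, 231.0]
tcp_rot: [0.991, 0.131, -0.0, -0.0]
force: [1.5, -0.6, -0.5]
grip_width: 0.004
gripper_force: 0.0
```

>>> shift_gripper --rows '[[[0,0,0],[0.72,-0.544,0],0],[[0,0,0],[0.72,-0.544,0],0],[[0,0,0],[0.72,-0.544,0],0],[[0,0,0],[0.72,-0.544,0],0],[[0,0,0],[0.72,-0.544,0],0]]'

```text
time: 1.35
eef_pos: [496.4, -107.8, 231.0]
tcp_rot: [0.991, 0.132, -0.0, 0.0]
force: [0.1, 0.9, -0.3]
grip_width: -0.002
gripper_force: 0.0
```

>>> shift_gripper --rows '[[[0,0,-3.68],[0,0,0],0],[[0,0,-3.68],[0,0,0],0],[[0,0,-3.68],[0,0,0],0],[[0,0,-3.68],[0,0,0],0],[[0,0,-3.68],[0,0,0],0]]'

```text
time: 1.98
eef_pos: [495.3, -109.4, 230.8]
tcp_rot: [0.828, 0.56, -0.0, -0.0]
force: [0.8, -1.0, 0.5]
grip_width: -0.0
gripper_force: 0.0
```

>>> shift_gripper --rows '[[[0,0,-3.68],[0,0,0],0],[[0,0,-3.68],[0,0,0],0],[[0,0,-3.68],[0,0,0],0],[[0,0,-3.68],[0,0,0],0],[[0,0,-3.68],[0,0,0],0]]'

```text
time: 2.6
eef_pos: [495.3, -109.4, 230.8]
tcp_rot: [0.493, 0.87, -0.0, -0.001]
force: [-0.3, 1.4, -0.5]
grip_width: 0.0
gripper_force: 0.0
```

>>> shift_gripper --rows '[[[0,0,-3.68],[0,0,0],0],[[0,0,-3.68],[0,0,0],0],[[0,0,-3.68],[0,0,0],0],[[0,0,-3.68],[0,0,0],0]]'

```text
time: 3.1
eef_pos: [495.3, -109.4, 230.8]
tcp_rot: [0.147, 0.989, 0.0, -0.001]
force: [-0.7, -0.1, 0.5]
grip_width: -0.001
gripper_force: 0.0
```

```bash
python3 - <<'E'
from h import *
s=ctrl.read_state();print(s["time"],s["qpos"].round(2),s["eef_pos"].round(1),toj(s["eef_pos"]),s["tcp_rot"].round(4))
c=viewer.calibration("wrist");cv2.imwrite("pics/w1.png",viewer.camera("wrist"));import pickle;pickle.dump(c,open("w1.pkl","wb"));print(c)
E
```

```text
3.1 [-0.34  0.24 -0.11  1.22 -0.   -0.05] [ 495.3 -109.4  230.8] [[-41.15079096 -45.75125493]] [ 1.474e-01  9.891e-01  1.000e-04 -6.000e-04]
{'fov_y': 65.87198523585744, 'cx': 323.47979116815924, 'cy': 200.87408487737244, 'R': array([[ 2.91242864e-01,  9.56648928e-01, -6.49537579e-04],
       [ 9.13969122e-01, -2.78048725e-01,  2.95549236e-01],
       [ 2.82556257e-01, -8.66702632e-02, -9.55327288e-01]]), 't': array([ -39.72229953, -521.54857082,  230.29342602])}
```

View pics/w1.png

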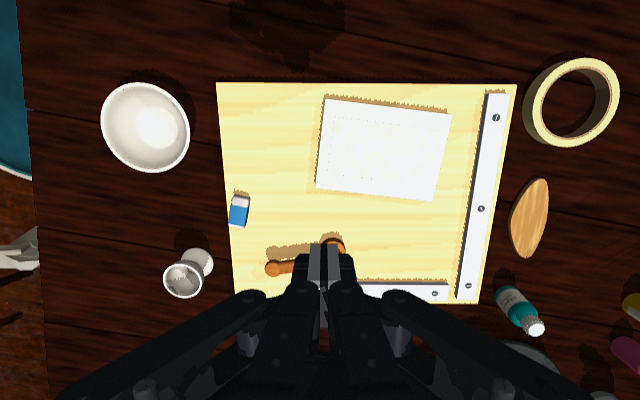

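The wrist view shows the tile with corners near (325,97), (449,113), (433,201) and (316,188). The rail inner edge runs from (486,95) to (458,298), the lever end is at (272,268), and the eraser is at (239,210). Next I triangulate the heights from the wrist and top views.

```bash
python3 - <<'E'
from h import *
import pickle
ct=viewer.calibration("top");cw=pickle.load(open("w1.pkl","rb"))
im=cv2.imread("pics/w1.png");h=cv2.cvtColor(im,cv2.COLOR_BGR2HSV)
w=cv2.inRange(h,(0,0,150),(179,45,255))
n,lab,st,ce=cv2.connectedComponentsWithStats(w)
q=quad(np.uint8(lab==lab[150,380])*255)
W=ray(cw,q,27);print("tile wrist z27",q.round(1).tolist(),toj(W).round(1).tolist(),toj(W).mean(0))
a=np.load("top_tile.npy");pb=proj(cw,ray(ct,a,27))
for i in range(4):
    j=np.argmin(np.linalg.norm(q-pb[i],axis=1));print("tri",tri(ct,a[i],cw,q[j]).round(1))
rl=lab==lab[150,486];R=np.argwhere(rl)[:,::-1]
r=cv2.minAreaRect(toj(ray(cw,R,24)).astype(np.float32));print("rail jig z24",r)
y=cv2.inRange(h,(15,50,120),(40,255,255))|w;y[:,525:]=0;y[:,:210]=0;y[:78]=0;y[240:]=0
n,l2,_,_=cv2.connectedComponentsWithStats(y);Y=l2==l2[100,270]
def edge(horiz,rng):
    P=[]
    for k in rng:
        v=np.flatnonzero(Y[:,k] if horiz else Y[k]); P.append((k,v[0]) if horiz else (v[0],k))
    return toj(ray(cw,np.array(P),15))
e=edge(True,range(240,480));f=np.polyfit(e[:,1],e[:,0],1);print("near edge x (-140) slope",np.median(e[:,0]),f)
e=edge(False,range(95,180));f=np.polyfit(e[:,0],e[:,1],1);print("right edge y (-165)",np.median(e[:,1]),f)
print("lever end",toj(ray(cw,(272,268),34)),toj(ray(ct,(386.25,184.5),34)),"tri",tri(ct,(386.25,184.5),cw,(272,268)))
E
```

```text
tile wrist z27 [[325.2, 98.7], [451.8, 114.5], [431.7, 201.0], [314.9, 187.2]] [[-123.5, -44.3], [-108.2, 92.9], [-10.0, 82.0], [-25.8, -55.4]] [-66.882709    18.81283927]
tri [564.    3.5  25.4]
tri [ 509.3 -124.5   17.2]
tri [417.4 -83.8  45.2]
tri [472.7  41.5  30.7]
rail jig z24 ((-2.4692001342773438, 142.2496337890625), (23.796823501586914, 256.27496337890625), 89.94026184082031)
near edge x (-140) slope -139.9854323543711 [ 6.06976725e-04 -1.40046708e+02]
right edge y (-165) -163.6663574438433 [-6.18773603e-04 -1.63728642e+02]
lever end [[  75.859278   -108.46362618]] [[  77.50949458 -110.10491017]] tri [ 591.16146505 -206.70645813   27.6009237 ]
```

Scaled: 50 mm is 0.8, -42 mm is -0.672, 0.006 rad is 0.12.

>>> shift_gripper --rows '[[[0,0,0.12],[0.432,-0.672,0],0],[[0,0,0],[0,0,0.8],0],[[0,0,0],[0,0,0.8],0],[[0,0,0],[0,0,0.8],0],[[0,0,0],[0,0,0.8],0]]'

```text
time: 3.78
eef_pos: [457.2, -141.6, 29.8]
tcp_rot: [0.155, 0.988, -0.0, 0.0]
force: [1.0, -0.2, -0.1]
grip_width: -0.004
gripper_force: 0.0
```

>>> shift_gripper --rows '[[[0,0,0],[0,0,0.176],0],[[0,0,0],[0,0,0],0]]'

```text
time: 4.03
eef_pos: [457.2, -141.5, 20.4]
tcp_rot: [0.154, 0.988, 0.0, -0.001]
force: [0.4, 0.6, 1.0]
grip_width: 0.003
gripper_force: 0.0
```

```bash
python3 - <<'E'
from h import *
s=ctrl.read_state();print(toj(s["eef_pos"]),s["eef_pos"],s["force"])
E
```

```text
[[-67.99432367 -87.71698045]] [ 457.19317213 -141.52364907   20.42983097] [0.44440515 0.57268394 0.97264285]
```

Scaled: 6 mm is 0.096, 7 mm is 0.112.

>>> shift_gripper --rows '[[[0,0,0],[0,0.112,0],0],[[0,0,0],[0,0.112,0],0],[[0,0,0],[0,0.096,0],0],[[0,0,0],[0,0.096,0],0],[[0,0,0],[0,0.096,0],0]]'

```text
time: 4.65
eef_pos: [467.4, -111.4, 20.5]
tcp_rot: [0.153, 0.988, -0.001, 0.0]
force: [-0.5, -3.4, 1.9]
grip_width: 0.001
gripper_force: 1.4
```

>>> shift_gripper --rows '[[[0,0,0],[0,0.096,0],0],[[0,0,0],[0,0.096,0],0],[[0,0,0],[0,0.08,0],0],[[0,0,0],[0,0.048,0],0]]'

```text
time: 5.15
eef_pos: [473.5, -92.2, 20.5]
tcp_rot: [0.153, 0.988, -0.0, 0.0]
force: [-0.5, -4.2, 4.6]
grip_width: -0.002
gripper_force: 2.5
```

```bash
python3 - <<'E'
from h import *
s=ctrl.read_state();print(toj(s["eef_pos"]),s["eef_pos"],s["force"])
c=viewer.calibration("wrist");cv2.imwrite("pics/w2.png",viewer.camera("wrist"));import pickle;pickle.dump(c,open("w2.pkl","wb"))
E
```

```text
[[-67.05627078 -35.74853054]] [473.54576305 -92.18611265  20.51807285] [-0.48405905 -4.17079421  4.55524036]
```

View pics/w2.png

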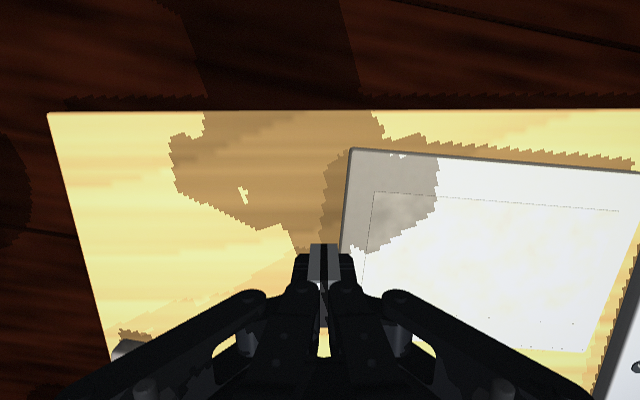

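The fingertips are on the tile's right end (edge at column 345) and the tile is sliding; it is still about 6° askew with a gap to the rail. I keep pushing in smaller steps.

Scaled: 4 mm is 0.064, 3 mm is 0.048.

>>> shift_gripper --rows '[[[0,0,0],[0,0.064,0],0],[[0,0,0],[0,0.048,0],0],[[0,0,0],[0,0,0],0]]'

```text
time: 5.58
eef_pos: [475.7, -85.3, 20.5]
tcp_rot: [0.153, 0.988, 0.0, 0.0]
force: [-0.7, -3.2, 5.4]
grip_width: 0.004
gripper_force: 2.9
```

>>> shift_gripper --rows '[[[0,0,0],[0,0.032,0],0],[[0,0,0],[0,0.032,0],0],[[0,0,0],[0,0,0],0]]'

```text
time: 5.95
eef_pos: [476.9, -81.6, 20.5]
tcp_rot: [0.153, 0.988, -0.0, 0.0]
force: [-1.1, -3.0, 5.8]
grip_width: 0.001
gripper_force: 3.0
```

Scaled: 1.5 mm is 0.024.

>>> shift_gripper --rows '[[[0,0,0],[0,0.024,0],0],[[0,0,0],[0,0.024,0],0],[[0,0,0],[0,0,0],0]]'

```text
time: 6.32
eef_pos: [477.7, -78.9, 20.5]
tcp_rot: [0.153, 0.988, -0.0, 0.0]
force: [-0.9, -4.0, 5.3]
grip_width: 0.0
gripper_force: 3.0
```

>>> shift_gripper --rows '[[[0,0,0],[0,0.024,0],0],[[0,0,0],[0,0,0],0]]'

```text
time: 6.58
eef_pos: [478.1, -77.8, 20.5]
tcp_rot: [0.153, 0.988, -0.001, 0.0]
force: [-1.4, -5.3, 5.5]
grip_width: 0.001
gripper_force: 3.7
```

```bash
python3 - <<'E'
from h import *
s=ctrl.read_state();print(toj(s["eef_pos"]),s["eef_pos"],s["force"])
c=viewer.calibration("wrist");im=viewer.camera("wrist");cv2.imwrite("pics/w3.png",im);t=viewer.camera("top");cv2.imwrite("pics/top3.png",t)
cv2.imwrite("pics/c3.png",np.vstack([im[100:400,200:640],cv2.resize(t[130:290,235:435],(440,300))]))
E
```

```text
[[-66.94073667 -20.66037457]] [478.14374306 -77.81515658  20.52962825] [-1.38565785 -5.30979789  5.47825308]
```

View pics/c3.png

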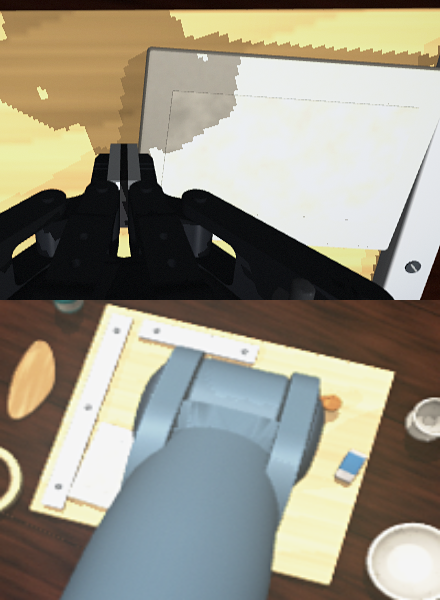

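The near-left corner has just reached the rail, with a gap still open at the far corner. Pushing on at the middle will swing the tile square.

>>> shift_gripper --rows '[[[0,0,0],[0,0.024,0],0],[[0,0,0],[0,0.024,0],0],[[0,0,0],[0,0,0],0]]'

```text
time: 7.05
eef_pos: [479.8, -76.7, 20.6]
tcp_rot: [0.154, 0.988, -0.002, 0.001]
force: [-0.2, -8.7, 2.0]
grip_width: -0.0
gripper_force: 4.9
```

>>> shift_gripper --rows '[[[0,0,0],[0,0.016,0],0],[[0,0,0],[0,0.016,0],0],[[0,0,0],[0,0,0],0]]'

```text
time: 7.42
eef_pos: [480.7, -74.9, 20.6]
tcp_rot: [0.154, 0.988, -0.002, 0.001]
force: [1.8, -9.6, 1.0]
grip_width: -0.002
gripper_force: 4.5
```

Scaled: 1 mm is 0.016.

>>> shift_gripper --rows '[[[0,0,0],[0,0.016,0],0],[[0,0,0],[0,0.016,0],0],[[0,0,0],[0,0,0],0]]'

```text
time: 7.8
eef_pos: [481.2, -74.3, 20.6]
tcp_rot: [0.154, 0.988, -0.004, 0.001]
force: [0.5, -13.2, 0.0]
grip_width: 0.001
gripper_force: 6.4
```

```bash
python3 - <<'E'
from h import *
s=ctrl.read_state();print(toj(s["eef_pos"]),s["eef_pos"],s["force"])
c=viewer.calibration("wrist");im=viewer.camera("wrist");cv2.imwrite("pics/w4.png",im)
h=cv2.cvtColor(im,cv2.COLOR_BGR2HSV)
# near long edge of tile: topmost white px per column (lit part), ray at z27
P=[]
for u in range(450,610,4):
    v=np.flatnonzero((h[100:260,u,1]<40)&(h[100:260,u,2]>190)); P.append((u,100+v[0]))
e=toj(ray(c,np.array(P),27));f=np.polyfit(e[:,1],e[:,0],1);print("near edge slope",f,e[[0,-1]])
E
```

```text
[[-65.06747255 -16.34571936]] [481.21553902 -74.25293289  20.63916285] [ 4.82088425e-01 -1.31580430e+01  1.03868482e-02]
near edge slope [ 6.40071781e-03 -1.21802894e+02] [[-121.46748153   40.0140848 ]
 [-121.47416924  107.95099239]]
```

Tile is square to the rail (slope 0.006 rad, near edge at jig x ≈ -121.6). Back off, lift over, and go to the near side.

Scaled: -40 mm is -0.64, 44 mm is 0.704.

>>> shift_gripper --rows '[[[0,0,0],[0,-0.128,0],0],[[0,0,0],[0,-0.24,0],0],[[0,0,0],[0,0,-0.64],0],[[0,0,0],[0.704,0.704,0],0],[[0,0,0],[0.704,0.704,0],0]]'

```text
time: 8.48
eef_pos: [414.9, 18.6, 60.2]
tcp_rot: [0.155, 0.988, 0.001, -0.0]
force: [0.1, 0.8, -0.4]
grip_width: 0.0
gripper_force: 0.0
```

>>> shift_gripper --rows '[[[0,0,0],[0,0.144,0],0],[[0,0,0],[0,0,0],0]]'

```text
time: 8.72
eef_pos: [418.4, 26.7, 60.0]
tcp_rot: [0.153, 0.988, -0.0, -0.0]
force: [0.7, -1.0, 0.2]
grip_width: 0.003
gripper_force: 0.0
```

```bash
python3 - <<'E'
from h import *
s=ctrl.read_state();print(toj(s["eef_pos"]),s["eef_pos"],s["force"],s["tcp_rot"])
c=viewer.calibration("wrist");im=viewer.camera("wrist");cv2.imwrite("pics/w5.png",im)
E
```

```text
[[-155.07372523   61.33614671]] [418.38759059  26.68391239  60.02025503] [ 0.73955253 -1.04414566  0.164934  ] [ 1.52612840e-01  9.88286034e-01 -6.97554114e-05 -1.78587037e-04]
```

Scaled: 39.5 mm is 0.632, -5 mm is -0.08.

>>> shift_gripper --rows '[[[0,0,0],[0,-0.048,0.632],0],[[0,0,0],[-0.24,0,0],0],[[0,0,0],[-0.08,0,0],0],[[0,0,0],[-0.08,0,0],0],[[0,0,0],[-0.08,0,0],0]]'

```text
time: 9.4
eef_pos: [446.3, 14.4, 21.3]
tcp_rot: [0.153, 0.988, -0.0, -0.0]
force: [-2.7, 0.1, 2.6]
grip_width: -0.0
gripper_force: 1.5
```

>>> shift_gripper --rows '[[[0,0,0],[-0.096,0,0],0],[[0,0,0],[-0.096,0,0],0],[[0,0,0],[-0.096,0,0],0],[[0,0,0],[-0.096,0,0],0],[[0,0,0],[-0.096,0,0],0]]'

```text
time: 10.02
eef_pos: [475.4, 5.4, 20.8]
tcp_rot: [0.153, 0.988, 0.0, 0.0]
force: [-2.9, 1.1, 1.2]
grip_width: 0.004
gripper_force: 1.3
```

```bash
python3 - <<'E'
from h import *
s=ctrl.read_state();print(toj(s["eef_pos"]),s["eef_pos"],s["force"])
c=viewer.calibration("wrist");im=viewer.camera("wrist");cv2.imwrite("pics/w6.png",im)
t=viewer.camera("scene");cv2.imwrite("pics/c6.png",np.hstack([im[:,:500],cv2.resize(t[170:270,235:410],(300,400))[:,:]]))
E
```

```text
[[-94.32996813  58.0168839 ]] [475.3950509    5.44783455  20.80845485] [-2.93253723  1.05576159  1.22295646]
```

View pics/c6.png

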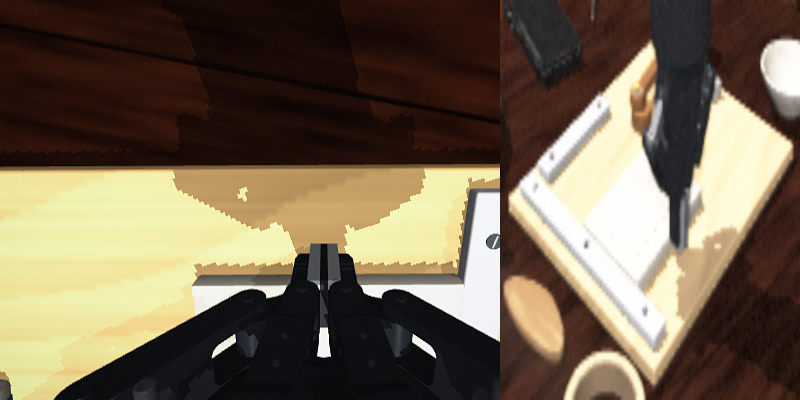

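The tile slides ahead of the fingertips, its left end along the rail (near edge at about row 280, columns 193–463), still roughly square. Continue.

Scaled: -6 mm is -0.096.

>>> shift_gripper --rows '[[[0,0,0],[-0.096,0,0],0],[[0,0,0],[-0.096,0,0],0],[[0,0,0],[-0.096,0,0],0],[[0,0,0],[-0.096,0,0],0],[[0,0,0],[-0.096,0,0],0]]'

```text
time: 10.75
eef_pos: [503.9, -3.8, 20.7]
tcp_rot: [0.153, 0.988, -0.0, 0.0]
force: [-2.1, 0.7, 0.1]
grip_width: -0.001
gripper_force: 0.9
```

>>> shift_gripper --rows '[[[0,0,0],[-0.096,0,0],0],[[0,0,0],[-0.096,0,0],0],[[0,0,0],[-0.096,0,0],0],[[0,0,0],[-0.096,0,0],0],[[0,0,0],[-0.08,0,0],0]]'

```text
time: 11.38
eef_pos: [531.5, -12.5, 20.8]
tcp_rot: [0.153, 0.988, -0.0, 0.0]
force: [-2.1, 0.3, -0.5]
grip_width: -0.002
gripper_force: 0.8
```

```bash
python3 - <<'E'
from h import *
s=ctrl.read_state();print(toj(s["eef_pos"]),s["eef_pos"],s["force"])
c=viewer.calibration("wrist");im=viewer.camera("wrist");cv2.imwrite("pics/w7.png",im);cv2.imwrite("pics/c7.png",im[100:400])
E
```

```text
[[-35.36944618  57.54765109]] [531.5476642  -12.53680743  20.78259053] [-2.10251514  0.33945701 -0.5059855 ]
```

Scaled: -5 mm is -0.08, -3 mm is -0.048.

>>> shift_gripper --rows '[[[0,0,0],[-0.08,0,0],0],[[0,0,0],[-0.08,0,0],0],[[0,0,0],[-0.08,0,0],0],[[0,0,0],[-0.048,0,0],0],[[0,0,0],[-0.032,0,0],0]]'

```text
time: 12.05
eef_pos: [550.2, -18.5, 20.8]
tcp_rot: [0.153, 0.988, -0.0, -0.0]
force: [-2.1, 1.0, 2.2]
grip_width: -0.0
gripper_force: 1.4
```

>>> shift_gripper --rows '[[[0,0,0],[-0.032,0,0],0],[[0,0,0],[-0.032,0,0],0],[[0,0,0],[0,0,0],0]]'

```text
time: 12.42
eef_pos: [554.4, -19.8, 20.8]
tcp_rot: [0.153, 0.988, -0.0, 0.0]
force: [-0.9, 0.2, 1.4]
grip_width: 0.001
gripper_force: 0.8
```

```bash
python3 - <<'E'
from h import *
s=ctrl.read_state();print(toj(s["eef_pos"]),s["eef_pos"],s["force"])
c=viewer.calibration("wrist");im=viewer.camera("wrist");cv2.imwrite("pics/w7.png",im);cv2.imwrite("pics/c7.png",im[100:400])
E
```

```text
[[-11.40328822  57.39446846]] [554.38363751 -19.8113188   20.83723397] [-0.89476864  0.18714987  1.38150331]
```

View pics/c7.png

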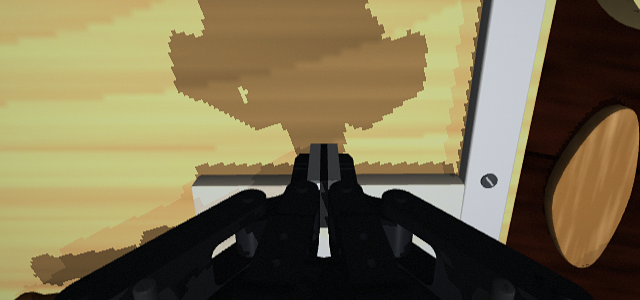

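The tile is square and still touching the rail (left end at column 463, near edge at row 278 of the full picture). I push in small steps until the force rises at the fence.

Scaled: -2 mm is -0.032, -1.5 mm is -0.024.

>>> shift_gripper --rows '[[[0,0,0],[-0.032,0,0],0],[[0,0,0],[-0.024,0,0],0],[[0,0,0],[0,0,0],0]]'

```text
time: 12.85
eef_pos: [557.5, -20.8, 20.8]
tcp_rot: [0.153, 0.988, -0.0, 0.0]
force: [-2.6, 1.2, 1.1]
grip_width: 0.002
gripper_force: 0.9
```

>>> shift_gripper --rows '[[[0,0,0],[-0.024,0,0],0],[[0,0,0],[-0.016,0,0],0],[[0,0,0],[0,0,0],0]]'

```text
time: 13.22
eef_pos: [559.0, -21.2, 20.6]
tcp_rot: [0.153, 0.988, 0.0, -0.001]
force: [-4.8, 1.4, 2.5]
grip_width: -0.0
gripper_force: 2.4
```

Scaled: -1 mm is -0.016.

>>> shift_gripper --rows '[[[0,0,0],[-0.016,0,0],0],[[0,0,0],[-0.016,0,0],0],[[0,0,0],[0,0,0],0]]'

```text
time: 13.6
eef_pos: [559.0, -21.3, 20.3]
tcp_rot: [0.153, 0.988, 0.0, -0.002]
force: [-7.7, 3.2, 6.5]
grip_width: 0.002
gripper_force: 4.3
```

>>> shift_gripper --rows '[[[0,0,0],[-0.016,0,0],0],[[0,0,0],[0,0,0],0]]'

```text
time: 13.85
eef_pos: [559.1, -21.3, 20.1]
tcp_rot: [0.153, 0.988, 0.0, -0.003]
force: [-10.3, 3.6, 7.2]
grip_width: -0.001
gripper_force: 5.1
```

```bash
python3 - <<'E'
from h import *
s=ctrl.read_state();print(toj(s["eef_pos"]),s["eef_pos"],s["force"])
E
```

```text
[[-6.49373095 57.36233915]] [559.06144935 -21.30224509  20.09947267] [-10.33644725   3.5864124    7.18494906]
```

The tile is stalled against the fence at TCP jig x -6.5 with about 10 N. Retreat, rise, and look from above the lever.

>>> shift_gripper --rows '[[[0,0,0],[0.096,0,0],0],[[0,0,0],[0.24,0,0],0],[[0,0,0],[0,0,-0.96],0],[[0,0,0],[0,0,-0.96],0],[[0,0,0],[0,0,-0.88],0]]'

```text
time: 14.48
eef_pos: [544.2, -16.5, 198.6]
tcp_rot: [0.153, 0.988, -0.0, 0.002]
force: [0.5, 0.3, 0.3]
grip_width: 0.002
gripper_force: 0.0
```

>>> shift_gripper --rows '[[[0,0,0],[-0.704,-0.624,0],0],[[0,0,0],[-0.704,-0.624,0],0],[[0,0,0],[-0.704,-0.624,0],0],[[0,0,0],[0,0,0],0]]'

```text
time: 14.98
eef_pos: [635.5, -172.2, 194.8]
tcp_rot: [0.156, 0.988, -0.001, 0.002]
force: [-0.2, 1.0, 0.1]
grip_width: 0.002
gripper_force: 0.0
```

```bash
python3 - <<'E'
from h import *
s=ctrl.read_state();print(toj(s["eef_pos"]),s["eef_pos"],s["force"],s["tcp_rot"])
c=viewer.calibration("wrist");im=viewer.camera("wrist");cv2.imwrite("pics/w8.png",im);import pickle;pickle.dump(c,open("w8.pkl","wb"))
E
```

```text
[[111.36584742 -64.00095415]] [ 635.49000104 -172.22807343  194.78731076] [-0.15793163  1.03367049  0.11878726] [ 0.1556437   0.98781137 -0.00100832  0.00164786]
```

View pics/w8.png

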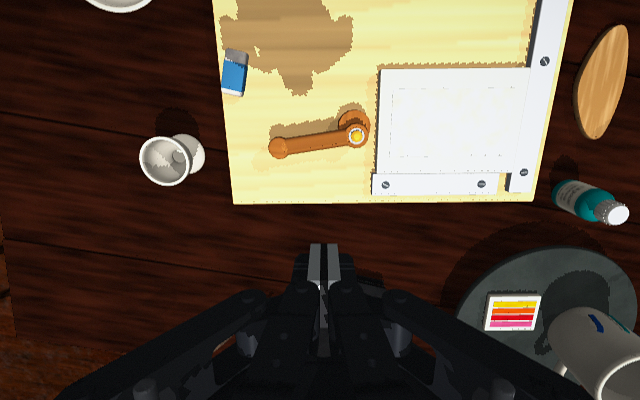

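The tile is flush against the rail at right (column 530) and the fence at bottom (row 173). The lever end is at (278,148), the pivot at (357,135), and the bystanders are in place. Next I compute the lever state and the arc waypoints.

```bash
python3 - <<'E'
from h import *
import pickle
c=pickle.load(open("w8.pkl","rb"));im=cv2.imread("pics/w8.png");h=cv2.cvtColor(im,cv2.COLOR_BGR2HSV)
P=toj(ray(c,(357,135),44))[0];E=toj(ray(c,(278,148),36))[0];print("pivot",P,"end",E,np.linalg.norm(E-P))
d=E-P;a=np.radians(15)-np.arctan2(d[0],-d[1]);print("cam",a)
# tile near edge & right edge
w=cv2.inRange(h,(0,0,150),(179,45,255))
X=[(u,np.flatnonzero(w[50:150,u])[0]+50) for u in range(400,520,4)];e=toj(ray(c,np.array(X),27));print("near edge x (5):",np.polyfit(e[:,1],e[:,0],1),e[:,0].mean())
X=[(np.flatnonzero(w[v,365:420])[0]+365,v) for v in range(80,160,4)];e=toj(ray(c,np.array(X),27));print("free end y(-10):",np.polyfit(e[:,0],e[:,1],1),e[:,1].mean())
Pv=np.array([65,-33.]);last=None
for a in np.r_[0.1:1.9:0.1,1.9]:
    b=np.radians(15)-a;u=np.array([np.sin(b),-np.cos(b)]);n=np.array([np.cos(b),np.sin(b)])
    q=Pv+66*u+(8+11*abs(n[0])+7*abs(n[1]))*n
    print(round(a,2),q.round(1),"" if last is None else np.round([-(q-last)[0],(q-last)[1]],1));last=q
E
```

```text
pivot [ 63.33860392 -32.20681353] end [  75.75007386 -107.91464351] 76.71844697571193
cam 0.09930577306560953
near edge x (5): [-2.04851292e-03  5.22551798e+00] 5.098561413251979
free end y(-10): [-5.60005044e-04 -9.72727362e+00] -9.754939862926907
0.1 [ 95.4 -94.9] 
0.2 [ 88.5 -97.7] [ 6.9 -2.8]
0.3 [ 81.7 -99.7] [ 6.7 -2. ]
0.4 [  75.6 -101.1] [ 6.1 -1.4]
0.5 [  69.2 -101.9] [ 6.4 -0.8]
0.6 [  62.6 -102.1] [ 6.6 -0.2]
0.7 [  55.9 -101.6] [6.7 0.5]
0.8 [  49.2 -100.5] [6.7 1.2]
0.9 [ 42.6 -98.5] [6.7 1.9]
1.0 [ 36.  -95.8] [6.5 2.7]
1.1 [ 29.7 -92.4] [6.3 3.4]
1.2 [ 23.7 -88.3] [6.  4.2]
1.3 [ 18.1 -83.4] [5.6 4.9]
1.4 [ 13.  -77.9] [5.1 5.5]
1.5 [  8.6 -71.8] [4.5 6.1]
1.6 [  4.8 -65.1] [3.8 6.7]
1.7 [  1.7 -58. ] [3.  7.1]
1.8 [ -0.5 -50.5] [2.2 7.5]
1.9 [ -1.9 -44.2] [1.4 6.3]
```

Tile is home within about 0.3 mm and square to 0.002 rad. The lever stands at 0.10 rad. Descend beyond the lever.

The rows are not in the units I measure in: shifts go in shares of 62.5 mm and turns go in units of 0.05 rad. I convert before sending: 56 mm is 0.896, -31 mm is -0.496.

>>> shift_gripper --rows '[[[0,0,0],[0.032,-0.496,0],0],[[0,0,0],[0,0,0.896],0],[[0,0,0],[0,0,0.896],0],[[0,0,0],[0,0,0.896],0],[[0,0,0],[0,0,0],0]]'

```text
time: 15.65
eef_pos: [617.0, -193.5, 23.5]
tcp_rot: [0.153, 0.988, 0.001, -0.005]
force: [-0.7, 0.3, -0.4]
grip_width: 0.001
gripper_force: 0.0
```

```bash
python3 - <<'E'
from h import *
s=ctrl.read_state();print(toj(s["eef_pos"]),s["eef_pos"],s["force"],s["tcp_rot"])
E
```

```text
[[100.0140862  -89.77159303]] [ 616.98701184 -193.45606678   23.50555468] [-0.66257643  0.34494772 -0.39219346] [ 0.15267495  0.98826383  0.00120803 -0.00484722]
```

>>> shift_gripper --rows '[[[0,0,0],[0.08,-0.08,0],0],[[0,0,0],[0.112,-0.048,0],0],[[0,0,0],[0.112,-0.032,0],0],[[0,0,0],[0.096,-0.024,0],0],[[0,0,0],[0.104,-0.016,0],0]]'

```text
time: 16.27
eef_pos: [587.8, -199.0, 28.4]
tcp_rot: [0.153, 0.988, -0.0, 0.001]
force: [1.5, 0.7, 0.5]
grip_width: -0.001
gripper_force: 0.5
```

```bash
python3 - <<'E'
from h import *
s=ctrl.read_state();print(toj(s["eef_pos"]),s["eef_pos"],s["force"])
E
```

```text
[[  73.76618916 -103.76268952]] [ 587.7656259  -199.00705618   28.4055707 ] [1.54325423 0.66973384 0.48142721]
```

Scaled: 6.4 mm is 0.1024, 2 mm is 0.032.

>>> shift_gripper --rows '[[[0,0,0],[0.1024,-0.0048,0.032],0],[[0,0,0],[0.104,0.008,0],0],[[0,0,0],[0.104,0.016,0],0],[[0,0,0],[0.104,0.0272,0],0],[[0,0,0],[0.104,0.0368,0],0]]'

```text
time: 16.9
eef_pos: [558.2, -183.9, 25.8]
tcp_rot: [0.153, 0.988, -0.0, 0.0]
force: [2.0, -0.3, -0.8]
grip_width: 0.003
gripper_force: 0.6
```

```bash
python3 - <<'E'
from h import *
s=ctrl.read_state();print(toj(s["eef_pos"]),s["eef_pos"],s["force"])
E
```

```text
[[ 41.00211081 -98.1373754 ]] [ 558.1574726  -183.89129464   25.76752902] [ 2.04173056 -0.3495897  -0.82526973]
```

Scaled: 6.4 mm is 0.1024, 6.1 mm is 0.0976.

>>> shift_gripper --rows '[[[0,0,0],[0.1024,0.0464,0],0],[[0,0,0],[0.0976,0.0576,0],0],[[0,0,0],[0.0928,0.0672,0],0],[[0,0,0],[0.0864,0.0768,0],0],[[0,0,0],[0.0688,0.0752,0],0]]'

```text
time: 17.52
eef_pos: [538.5, -156.8, 26.1]
tcp_rot: [0.153, 0.988, -0.001, 0.001]
force: [3.6, -3.8, -1.8]
grip_width: -0.0
gripper_force: 2.4
```

```bash
python3 - <<'E'
from h import *
s=ctrl.read_state();print(toj(s["eef_pos"]),s["eef_pos"],s["force"])
E
```

```text
[[ 14.22156088 -78.15026764]] [ 538.5336868  -156.84338599   26.12112348] [ 3.60709261 -3.81754055 -1.78690945]
```

>>> shift_gripper --rows '[[[0,0,0],[0.0416,0.048,0],0],[[0,0,0],[0.0384,0.0512,0],0],[[0,0,0],[0.0352,0.0528,0],0],[[0,0,0],[0.032,0.0544,0],0],[[0,0,0],[0,0,0],0]]'

```text
time: 18.15
eef_pos: [534.5, -142.7, 26.6]
tcp_rot: [0.154, 0.988, -0.001, 0.002]
force: [2.9, -4.5, 1.0]
grip_width: 0.005
gripper_force: 2.3
```

```bash
python3 - <<'E'
from h import *
s=ctrl.read_state();print(toj(s["eef_pos"]),s["eef_pos"],s["force"])
E
```

```text
[[  6.13876255 -65.84787531]] [ 534.47579141 -142.69368738   26.57098185] [ 2.89137455 -4.5071369   0.98522349]
```

>>> shift_gripper --rows '[[[0,0,0],[0.0288,0.0544,0],0],[[0,0,0],[0.024,0.056,0],0],[[0,0,0],[0.0192,0.056,0],0],[[0,0,0],[0.0128,0.048,0],0],[[0,0,0],[0,0,0],0]]'

```text
time: 18.77
eef_pos: [533.6, -128.6, 26.7]
tcp_rot: [0.154, 0.988, -0.002, 0.002]
force: [2.6, -4.9, 1.3]
grip_width: -0.003
gripper_force: 2.5
```

```bash
python3 - <<'E'
from h import *
s=ctrl.read_state();print(toj(s["eef_pos"]),s["eef_pos"],s["force"])
E
```

```text
[[  1.08760954 -52.6917256 ]] [ 533.5662731  -128.63057256   26.66277636] [ 2.62486915 -4.91818227  1.27289057]
```

Scaled: 2 mm is 0.032, 1.5 mm is 0.024.

>>> shift_gripper --rows '[[[0,0,0],[0.008,0.032,0],0],[[0,0,0],[0.008,0.032,0],0],[[0,0,0],[0.0048,0.024,0],0],[[0,0,0],[0,0,0],0]]'

```text
time: 19.27
eef_pos: [534.2, -126.0, 26.9]
tcp_rot: [0.155, 0.988, -0.005, 0.002]
force: [1.5, -12.8, -1.0]
grip_width: -0.002
gripper_force: 6.4
```

```bash
python3 - <<'E'
from h import *
s=ctrl.read_state();print(toj(s["eef_pos"]),s["eef_pos"],s["force"])
E
```

```text
[[  0.86447779 -49.972451  ]] [ 534.16203413 -125.96799657   26.91267609] [  1.49518726 -12.82377981  -1.02533585]
```

Scaled: 1.5 mm is 0.024.

>>> shift_gripper --rows '[[[0,0,0],[0,0.024,0],0],[[0,0,0],[0,0,0],0]]'

```text
time: 19.52
eef_pos: [534.2, -125.8, 26.9]
tcp_rot: [0.155, 0.988, -0.006, 0.002]
force: [0.8, -16.7, -0.1]
grip_width: -0.001
gripper_force: 8.1
```

```bash
python3 - <<'E'
from h import *
s=ctrl.read_state();print(toj(s["eef_pos"]),s["eef_pos"],s["force"])
E
```

```text
[[  0.88498374 -49.77217008]] [ 534.24118166 -125.78287874   26.93224813] [  0.77345243 -16.729256    -0.13130075]
```

Stalled at 16.7 N, so the lever is probably at its stop. Retreat and check from the same viewing place.

Scaled: -20 mm is -0.32, -6 mm is -0.096.

>>> shift_gripper --rows '[[[0,0,0],[0,-0.096,0],0],[[0,0,0],[0,-0.32,0],0],[[0,0,0],[0,0,-0.88],0],[[0,0,0],[0,0,-0.928],0],[[0,0,0],[0,0,-0.928],0]]'

```text
time: 20.15
eef_pos: [523.2, -144.4, 197.7]
tcp_rot: [0.153, 0.988, 0.001, -0.002]
force: [0.6, 0.4, 0.1]
grip_width: 0.0
gripper_force: 0.0
```

>>> shift_gripper --rows '[[[0,0,0],[-0.8,0.08,0],0],[[0,0,0],[-0.8,0.08,0],0],[[0,0,0],[0,0,0],0]]'

```text
time: 20.52
eef_pos: [624.5, -166.0, 194.1]
tcp_rot: [0.153, 0.988, 0.001, -0.001]
force: [-0.2, -0.0, -0.4]
grip_width: -0.002
gripper_force: 0.0
```

```bash
python3 - <<'E'
from h import *
s=ctrl.read_state();print(toj(s["eef_pos"]),s["eef_pos"],s["force"])
c=viewer.calibration("wrist");im=viewer.camera("wrist");cv2.imwrite("pics/w9.png",im);import pickle;pickle.dump(c,open("w9.pkl","wb"))
E
```

```text
[[ 98.98609479 -61.31956003]] [ 624.46804004 -165.98591633  194.11835818] [-0.24795195 -0.00553722 -0.40075551]
```

View pics/w9.png

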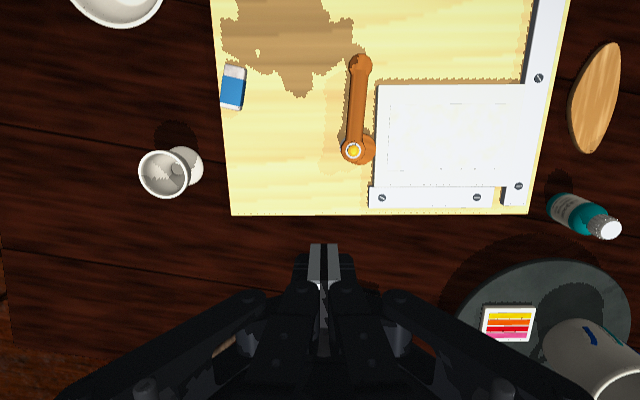

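The lever now lies along the tile's free edge, with the pivot at (353,150) and its end at (360,65). The disc bears on the tile near (374,150). The tile is still flush with rail and fence, and the bystanders are unmoved. I measure the final state.

```bash
python3 - <<'E'
from h import *
import pickle
c=pickle.load(open("w9.pkl","rb"));im=cv2.imread("pics/w9.png");h=cv2.cvtColor(im,cv2.COLOR_BGR2HSV)
P=toj(ray(c,(353,150.5),44))[0];E=toj(ray(c,(360,65),37))[0];d=E-P;print("pivot",P,"end",E,np.linalg.norm(d),"cam",np.radians(15)-np.arctan2(d[0],-d[1]))
w=cv2.inRange(h,(0,0,150),(179,45,255))
X=[(u,np.flatnonzero(w[50:150,u])[0]+50) for u in range(400,515,4)];e=toj(ray(c,np.array(X),27));print("near edge x (5):",np.polyfit(e[:,1],e[:,0],1)[0],e[:,0].mean())
X=[(np.flatnonzero(w[v,372:420])[0]+372,v) for v in range(95,130,3)];e=toj(ray(c,np.array(X),27));print("free end y(-10):",e[:,1].mean())
print(ctrl.read_state()["time"])
E
```

```text
pivot [ 64.16981814 -32.89957919] end [-11.26150587 -27.69386054] 75.61074096245179 cam 1.9014991541078647
near edge x (5): -0.006411498940726475 4.997417654369299
free end y(-10): -8.71146960334473
20.575
```

The cam is at its stop (~1.90 rad), and the tile is home within about 1.3 mm and square. Hand in.

```bash
python3 -c "
from workcell import ctrl, viewer
print(ctrl.finish_job())"
```

```text
the job is handed in; nothing more can be done
None
```

I handed in the job at about 21 s: the tile measures within about 1.3 mm of home against the rail and fence and square to 0.006 rad, the cam lever is at its stop (about 1.90 rad) along the tile's edge, and the bystanders look unmoved; I had no way to measure the cam's pressing force, and the hand-in gave no verdict.

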